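# Report the uncapped sample tube

## Robot

A 7-joint arm with a two-finger parallel gripper is mounted at the origin on the work surface. World frame = base frame: x ahead of the robot, y to its left, z up, the work surface at z = 0. Lengths are in m, angles in degrees, forces in N, time in s.
With the tool pointing down it reaches from about 0.35 to 0.775 m from the base axis. Payload 3.1 kg.
Tool frame: the origin (TCP) lies between the finger pads, 19 mm behind the fingertips; this is the grasp point; z points along the fingers, y is the line along which they close (so a half turn about z gives the same grasp; the last joint's range is limited). The gripper opens to 85 mm and grips with 20 to 120 N. Pads are 22 mm wide; open, the fingers measure 114 mm over their backs; the gripper's body (76 mm by 85 mm) begins 54 mm behind the grasp point. The pads swing forward as they close: fully open they stand 13 mm farther back than shut.
Start: joints at [-67.993, 17.813, 0.802, 86.603, -0.252, 75.585, -1.558], TCP at [0.227, 0.501, 0.25] pointing down, gripper open.
Joint ranges: [-154.91, 154.91], [-16.99, 109.72], [-72.82, 74.43], [7.12, 147.25], [-82.49, 262.49], [11.32, 116.49], [-174.64, 174.64]. Speed limits (degrees/s): [159.86, 159.86, 180, 180, 180, 180, 180].

## Interface

Orientations are given as [roll, pitch, yaw] about the fixed x, y, z axes, in that order (R = Rz(yaw) Ry(pitch) Rx(roll)).
In Python, from station import robot, fingers, vision, workorder, recognise gives the robot as it stands. Calls block until the motion is done:
- robot.move_to(position, orientation): joint-space move of the TCP to a pose.
- robot.line_to(position, orientation=None, velocity=0.15, f_stop=None): straight line of the TCP; orientation=None keeps the orientation; velocity is the mean speed in m/s. With f_stop (N) it stops when the force on the tool has changed by that much, and returns True; else False.
- robot.move_j(angles): joint-space move.
- fingers.gripper_to(opening, force=None): opening from 0.0 (shut) to 1.0 (fully open); force is the grip in N (None keeps the last); returns when the fingers have stopped.
- robot.pause(seconds).
- robot.inverse_kinematics(position, orientation): joint angles nearest the present ones, or None.
- vision.grab_frame(name): name is "side" or "top"; returns the picture (480x640x3 uint8, red, green, blue); there is no depth.
- vision.calibration(name): a dict with "mtx" (3x3 intrinsics, pixels), "k1" (the pictures are not rectified: a ray, as slopes to the right and down, at radius r is drawn at 1 + k1 r^2 times it, then the intrinsics apply), "extrinsics" (4x4, takes a point from world to camera coordinates). Camera axes: x right, y up, looking along -z (the intrinsics and any distortion apply to the point x, -y, -z); pixel columns grow to the right and rows downward; lengths in m; the calibration is good to about 2 mm. A picture is of the moment at which its call begins. calibration takes no time and is no camera call.
A pose or a line that the arm cannot do raises robot.PlanningError and nothing moves.
- workorder.close_job(): hands the job in; it is judged then, once.
Trained networks look in the newest picture that a camera, given by its name, has taken for a name from the list of things; names that differ only in an ending like _2 or _b are one class to them, and where a whole thing is asked for, a point or a joint stands for the part that bears it (a point fixed in the world has none). Each returns a list of dicts, best first, with "p" (0 to 1); they miss things now and then, are a little off and sometimes report something else, mostly with a low value. They report only what shows in the picture. A call takes as long as a camera call. They do not tell look-alikes from the thing itself.
- recognise(label, camera): "rect" ([centre column, centre row, width, height] in pixels, round what is visible of it).
Readings, each from a call of its own:
- robot.current_time_s(): time.
- robot.current_joint_positions(): joint angles.
- robot.current_dq(): joint speeds.
- robot.current_joint_torque(): joint torques, N m.
- robot.current_tool_pos(): TCP position.
- robot.current_eef_rot(): TCP orientation.
- robot.current_contact_force(): force on the tool from outside, world axes, zero at the start.
- robot.current_torque(): the same for the moment, N m.
- robot.current_finger_gap(): opening from 0.0 (shut) to 1.0 (fully open).
- robot.current_gripper_force(): force on a finger pad.
Only numpy, scipy, OpenCV 4.12 (cv2) and the standard library are available. Lean on these libraries where they do the work, as an engineer would, in place of code of your own. Each camera call takes 0.05 s, during which the arm holds its last target. There are 200 camera calls.

## Task

One tube in the rack has been left without its cap; report it to the sample logger. With the fingers pointing straight down, point at the mouth of the open tube, fingertips a centimetre or two above it, and stay there for two to three seconds; then point in the same way at its cap, the small ribbed one lying loose on the bench; then press the logger's large round key all the way down with the fingertips and let it come back up. Do not touch the tubes, the rack, the loose cap or the other things lying about, and do not press the small key.

Things in the scene. Friction and masses are not known exactly. Their poses are not given: they have to be found in the camera images.
- rack: Blue tube rack fixed to the bench, 106 mm along its x, 160 mm along its y, 56 mm high, six round holes in 2 rows (along x) of 3 (along y) at 46 mm pitch, five of them filled. Origin at the centre of its underside, z up.
- tube_open: The one tube left open: frosted tube 28 mm outside diameter, 100 mm long, hollow with a round mouth 23 mm wide and no cap. Stands loose in any of the filled rack holes, 8 mm above the bench, so that its rim is 108 mm above the bench, 5 mm lower than the capped tubes. Origin at the centre of its underside, z up. Do not touch.
- tube_open_mouth (a point): Centre of the open tube's mouth, level with its rim (100 mm above the tube's origin), z up.
- tube_a: Capped tube: white-ish frosted tube, 28 mm diameter, with a grey ribbed screw cap 34 mm wide whose flat top is 105 mm above the tube's origin (113 mm above the bench); standing loose in a rack hole; origin at the centre of its underside, z up. Do not touch.
- tube_b: Capped tube: white-ish frosted tube, 28 mm diameter, with a grey ribbed screw cap 34 mm wide whose flat top is 105 mm above the tube's origin (113 mm above the bench); standing loose in a rack hole; origin at the centre of its underside, z up. Do not touch.
- tube_c: Capped tube: white-ish frosted tube, 28 mm diameter, with a grey ribbed screw cap 34 mm wide whose flat top is 105 mm above the tube's origin (113 mm above the bench); standing loose in a rack hole; origin at the centre of its underside, z up. Do not touch.
- tube_d: Capped tube: white-ish frosted tube, 28 mm diameter, with a grey ribbed screw cap 34 mm wide whose flat top is 105 mm above the tube's origin (113 mm above the bench); standing loose in a rack hole; origin at the centre of its underside, z up. Do not touch.
- cap: The missing cap: grey ribbed screw cap 34 mm wide and 16 mm high, lying loose on the bench between rack and logger, flat top up; body origin at the centre of its underside, z up. Do not touch.
- cap_top (a point): Centre of the loose cap's flat top, 16 mm above the bench, z up.
- logger: Sample logger fixed to the bench: low white box, 110 mm along its x, 170 mm along its y, 40 mm high, with a dark display along its far (+x) side and two round white keys in front of it (22 mm to -x of its centre), the large one 42 mm to +y and the small one 45 mm to -y. Rack and logger may stand on either side. Origin at the centre of its underside, z up.
- log_key (a joint): Travel of the logger's large round key (32 mm diameter): 0 up, 0.006 m fully down; spring return, about 4 N to push it fully down.
- log_key_top (a point): Centre of the top face of the large key, 62 mm above the bench when up (10 mm above its 48 mm wide round housing, 22 mm above the logger top), z up; it is pressed straight down.
- small_key (a joint): Travel of the logger's small round key (16 mm diameter): 0 up, 0.004 m fully down; its top is 60 mm above the bench. Not to be pressed.
- jar_lid: Bystander: plain flat grey jar lid, 72 mm wide, 11 mm high, loose on the bench; body origin at the centre of its underside, z up.
- bottle: Bystander: amber jar with a white lid, 60 mm wide, 110 mm high, loose on the bench; body origin at the centre of its underside, z up.
- tip_box: Bystander: blue box of pipette tips with a pale lid, 120 x 85 x 67 mm, loose on the bench; body origin at the centre of its underside, z up.
- marker: Bystander: white marker pen with black cap, 135 mm long along its x, 14 mm wide, 12 mm high, loose on the bench near the robot; body origin at the centre of its underside, z up.
Mind the look-alikes: they are no part of the job. Leave any purple or red look-alike of the logger alone.

How it is judged:
By the outcome, as a careful person would: the job done as asked, in the order asked, and still so for the second after the job is handed in, with the robot touching nothing.
It also fails if it takes over 59 s, if anything falls off the work surface, if the arm or the gripper's body presses on something with over 40 N, if the wrist force passes 120 N, or if a joint passes its speed limit or range.

## Working session

There is one attempt and no reset: what is moved stays moved. The work goes in short steps, each a Python script; the robot and the scene stay as the last script left them, time stands still between calls to the robot, and variables do not carry over. Pictures are saved under pics/ and viewed, at most 10 in all, crops included, and the job is handed in when it is done.

```bash
mkdir -p pics; cat > h.py <<'E'
import numpy as np, cv2
from station import robot, fingers, vision, workorder, recognise
def pix2w(cam,u,v,z):
    c=vision.calibration(cam);K=np.array(c["mtx"]);E=np.array(c["extrinsics"]);k=c["k1"]
    d=np.array([(u-K[0,2])/K[0,0],(v-K[1,2])/K[1,1]]);s=d.copy()
    for _ in range(30): s=d/(1+k*(s@s))
    r=E[:3,:3].T@np.array([s[0],-s[1],-1]);o=-E[:3,:3].T@E[:3,3]
    return o+r*(z-o[2])/r[2]
def w2pix(cam,p):
    c=vision.calibration(cam);K=np.array(c["mtx"]);E=np.array(c["extrinsics"])
    q=E[:3,:3]@np.array(p)+E[:3,3];s=np.array([q[0],-q[1]])/-q[2];s=s*(1+c["k1"]*(s@s))
    return K[:2,:2]@s+K[:2,2]
E
python3 - <<'E'
from h import *
for c in("top","side"):
    cv2.imwrite(f"pics/{c}0.png",vision.grab_frame(c)[:,:,::-1])
    for n in["tube_open","tube_a","cap","logger","log_key","small_key","rack","jar_lid"]:
        print(c,n,[(np.round(d["rect"]).tolist(),round(d["p"],2)) for d in recognise(n,c)])
print(robot.current_eef_rot(),robot.current_time_s())
E
```

```text
top tube_open [([194.0, 250.0, 19.0, 16.0], 0.5)]
top tube_a [([210.0, 276.0, 22.0, 18.0], 0.81), ([171.0, 266.0, 20.0, 12.0], 0.77), ([190.0, 273.0, 22.0, 18.0], 0.76), ([215.0, 255.0, 16.0, 13.0], 0.65)]
top cap [([310.0, 258.0, 17.0, 8.0], 0.6), ([355.0, 276.0, 15.0, 16.0], 0.23), ([169.0, 266.0, 18.0, 17.0], 0.15)]
top logger [([469.0, 231.0, 81.0, 48.0], 0.91), ([372.0, 264.0, 79.0, 56.0], 0.67), ([404.0, 359.0, 85.0, 66.0], 0.59)]
top log_key [([457.0, 236.0, 14.0, 13.0], 0.64), ([356.0, 276.0, 13.0, 12.0], 0.57), ([392.0, 376.0, 20.0, 19.0], 0.57), ([312.0, 303.0, 24.0, 60.0], 0.57), ([212.0, 255.0, 17.0, 14.0], 0.34)]
top small_key [([428.0, 365.0, 4.0, 6.0], 0.62), ([494.0, 238.0, 8.0, 4.0], 0.42)]
top rack [([199.0, 262.0, 86.0, 64.0], 0.66)]
top jar_lid [([319.0, 163.0, 30.0, 30.0], 0.8)]
side tube_open [([293.0, 348.0, 21.0, 28.0], 0.58)]
side tube_a [([303.0, 327.0, 21.0, 27.0], 0.76), ([304.0, 375.0, 24.0, 32.0], 0.68), ([324.0, 336.0, 21.0, 29.0], 0.61), ([314.0, 354.0, 21.0, 28.0], 0.59)]
side cap [([343.0, 231.0, 14.0, 10.0], 0.74), ([320.0, 276.0, 16.0, 14.0], 0.73)]
side logger [([333.0, 230.0, 49.0, 57.0], 0.92), ([423.0, 221.0, 58.0, 58.0], 0.9), ([316.0, 172.0, 48.0, 47.0], 0.67)]
side log_key [([341.0, 229.0, 13.0, 11.0], 0.71), ([320.0, 170.0, 16.0, 10.0], 0.47)]
side small_key []
side rack [([300.0, 374.0, 88.0, 96.0], 0.95)]
side jar_lid [([226.0, 262.0, 32.0, 22.0], 0.96)]
[1.79999945e+02 1.24272794e-03 1.55607414e+02] 0.9
```

View pics/top0.png

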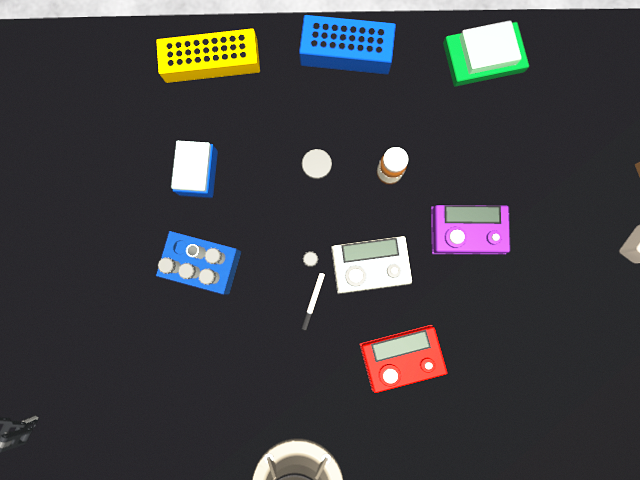

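View pics/side0.png

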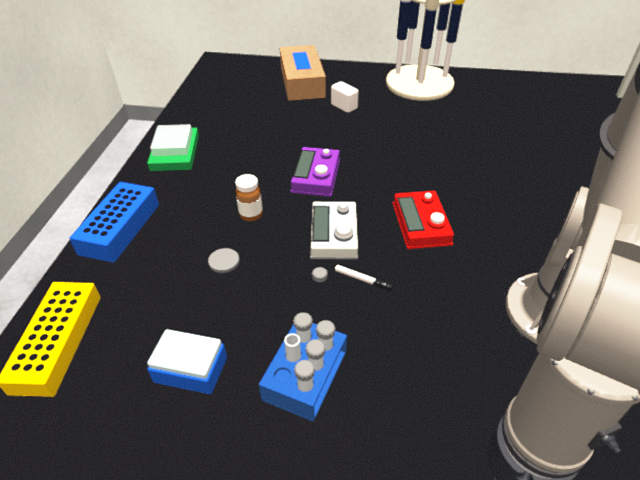

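The top picture shows three loggers: white (372,264), purple (470,230) and red (404,358). White is the one described. Its large key is at about (355,276) and its small key at (393,270). The open tube is the one with a dark mouth, at (193,250), in the middle of the far row next to the empty hole at (180,245). There are two loose grey discs: the small one at (310,258), between rack and logger, is the cap. The one at (317,163) is the jar lid, which is plain and 72 mm wide. I'll confirm these in one enlarged crop.

```bash
python3 - <<'E'
from h import *
t=cv2.imread("pics/top0.png");s=cv2.imread("pics/side0.png")
f=lambda im,x,y,w=66,h=50,k=6:cv2.resize(im[y-h//2:y+h//2,x-w//2:x+w//2],None,fx=k,fy=k,interpolation=cv2.INTER_CUBIC)
cv2.imwrite("pics/crop.png",np.vstack([np.hstack([f(t,193,250),f(t,334,265)]),np.hstack([f(s,300,341),f(s,332,252)])]))
for n,z,a,b in[("mouth",.108,(193,250.5),(292.5,341)),("cap",.016,(310.5,258.5),(320,272)),("key",.062,(355,275),(344,228.5)),("small",.060,(393.5,270),(343,207)),
  ("capA",.113,(213,255),(0,0)),("c165",.113,(165,265),(0,0))]:
    p=pix2w("top",*a,z);print(n,p.round(4),pix2w("side",*b,z).round(4),"top->side",w2pix("side",p).round(1),robot.inverse_kinematics([p[0],p[1],p[2]+.034],[180,0,155.6]) is not None)
E
```

```text
mouth [0.5292 0.2199 0.108 ] [0.5274 0.2269 0.108 ] top->side [292.2 337.7] True
cap [ 0.5183 -0.0305  0.016 ] [ 0.5161 -0.0261  0.016 ] top->side [319.4 270.5] True
key [ 0.4771 -0.1318  0.062 ] [ 0.474  -0.1287  0.062 ] top->side [342.8 227.5] True
small [ 0.488 -0.218  0.06 ] [ 0.4855 -0.2074  0.06  ] top->side [342.5 204.1] True
capA [0.5188 0.1748 0.113 ] [ 1.9943 -1.2169  0.113 ] top->side [302.1 316.6] True
c165 [0.4977 0.2782 0.113 ] [ 1.9943 -1.2169  0.113 ] top->side [303.8 366.4] True
```

View pics/crop.png

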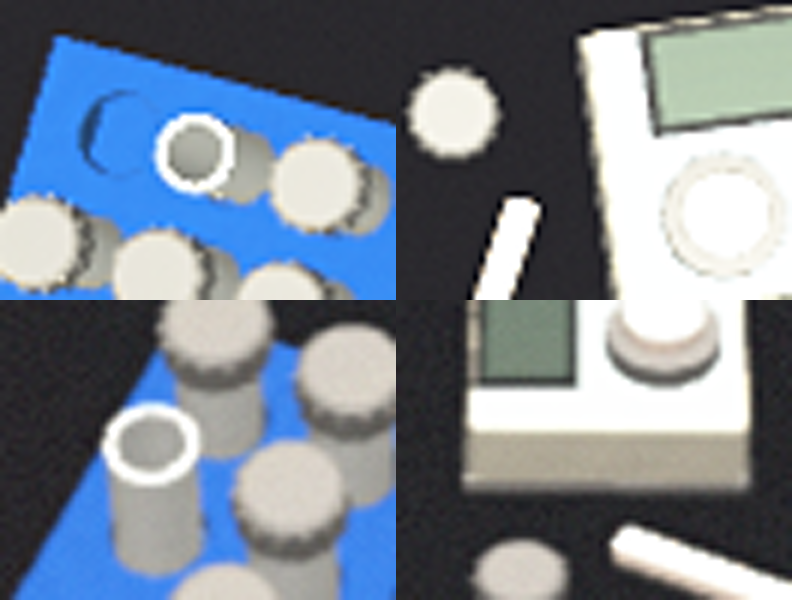

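The crop confirms it. The ring with a dark mouth beside the empty hole is the open tube, the small ribbed disc is the cap, and the white logger has the large key. The two views agree to 3–7 mm, so I'll average them with centres refined from the crop. First I'll move to a safe height above the mouth and check.

```bash
cat >> h.py <<'E'
PX=dict(mouth=(.108,(192.2,249.9),(291.8,339.8)),cap=(.016,(310.1,258.4),(319.4,271.4)),key=(.062,(355.2,275.2),(343.5,228.2)))
T={n:(pix2w("top",*a,z)+pix2w("side",*b,z))/2 for n,(z,a,b) in PX.items()}
TIP=.019
E
python3 - <<'E'
from h import *
for n,(z,a,b) in PX.items(): print(n,pix2w("top",*a,z).round(4),pix2w("side",*b,z).round(4),T[n].round(4))
fingers.gripper_to(0.0)
m=T["mouth"];R=[180,0,155.6]
for n in T: print(robot.inverse_kinematics(T[n]+[0,0,TIP+.015],R))
robot.move_to([m[0],m[1],.108+TIP+.06],R)
print(robot.current_tool_pos(),robot.current_time_s(),robot.current_finger_gap())
tip=np.array(robot.current_tool_pos())-[0,0,TIP]
ims=[]
for c in("top","side"):
    im=np.ascontiguousarray(vision.grab_frame(c)[:,:,::-1]);u,v=w2pix(c,tip)
    print(c,u,v);x,y=int(u),int(v)
    ims.append(cv2.resize(im[y-50:y+50,x-33:x+33],None,fx=6,fy=6,interpolation=cv2.INTER_CUBIC))
cv2.imwrite("pics/hover.png",np.hstack(ims))
E
```

```text
mouth [0.5305 0.2217 0.108 ] [0.5292 0.2245 0.108 ] [0.5299 0.2231 0.108 ]
cap [ 0.5185 -0.0296  0.016 ] [ 0.5178 -0.0277  0.016 ] [ 0.5181 -0.0286  0.016 ]
key [ 0.4767 -0.1322  0.062 ] [ 0.4753 -0.1296  0.062 ] [ 0.476  -0.1309  0.062 ]
[-34.08317828  25.49336994  13.17322766  92.09230802  -6.31223728
  63.14358972  46.3068734 ]
[-21.23985511  28.23493276  29.60182248 106.76388963 -17.86740662
  49.6113807   82.74754864]
[-25.04623568  26.22441824  50.16454304 108.75862809 -24.10478792
  56.18503833 101.61499967]
[0.52901432 0.22530631 0.1871227 ] 3.2 0.003965640459572378
top 181.21986646648458 247.6638535883588
side 290.08703290969186 320.056296210838
```

View pics/hover.png

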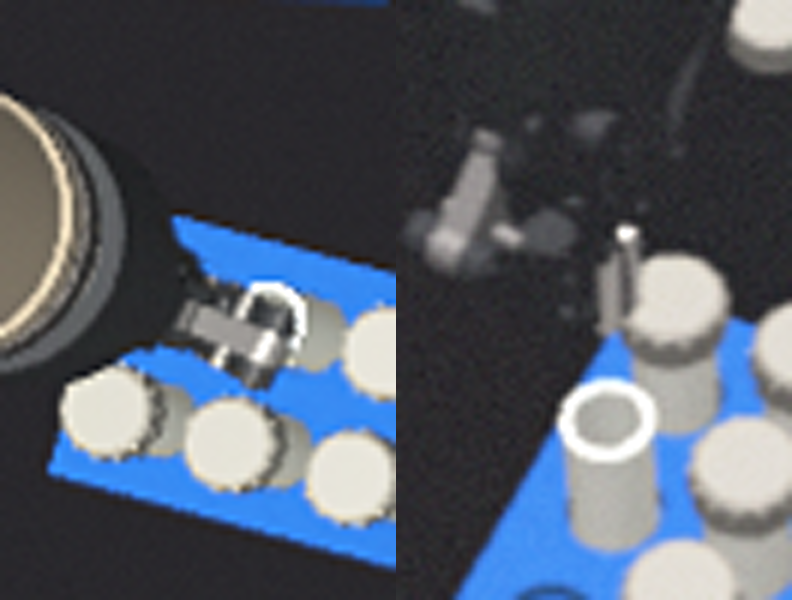

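The crop shows the shut fingers near the mouth: tip at about (293,325) in the side view and about (192,254) in the top view. My prediction was (290,320) and (181,248). That doesn't match, and the TCP reading is 2 mm off the command, so I'll re-read and triangulate after settling.

```bash
python3 - <<'E'
from h import *
robot.pause(.5)
for _ in range(3): print(np.round(robot.current_tool_pos(),4),np.round(robot.current_eef_rot(),2),robot.current_time_s())
tip=np.array(robot.current_tool_pos())-[0,0,TIP]
ims=[]
for c in("top","side"):
    im=np.ascontiguousarray(vision.grab_frame(c)[:,:,::-1]);u,v=w2pix(c,tip);x,y=int(u)+4,int(v)
    a=cv2.resize(im[y-33:y+33,x-25:x+25],None,fx=8,fy=8,interpolation=cv2.INTER_CUBIC)
    a=cv2.convertScaleAbs(a,alpha=1.8,beta=20)
    for p,col in((tip,(0,0,255)),(tip+[0,0,TIP],(0,255,0)),(T["mouth"],(255,0,255))):
        q=(w2pix(c,p)-[x-25,y-33])*8+4;cv2.drawMarker(a,tuple(q.astype(int).tolist()),col,0,12)
    print(c,x-25,y-33);ims.append(a)
cv2.imwrite("pics/hover2.png",np.hstack(ims))
E
```

```text
[0.5298 0.2231 0.187 ] [-180.    -0.   155.6] 3.8
[0.5298 0.2231 0.187 ] [-180.    -0.   155.6] 3.8
[0.5298 0.2231 0.187 ] [-180.    -0.   155.6] 3.8
top 161 214
side 268 286
```

View pics/hover2.png

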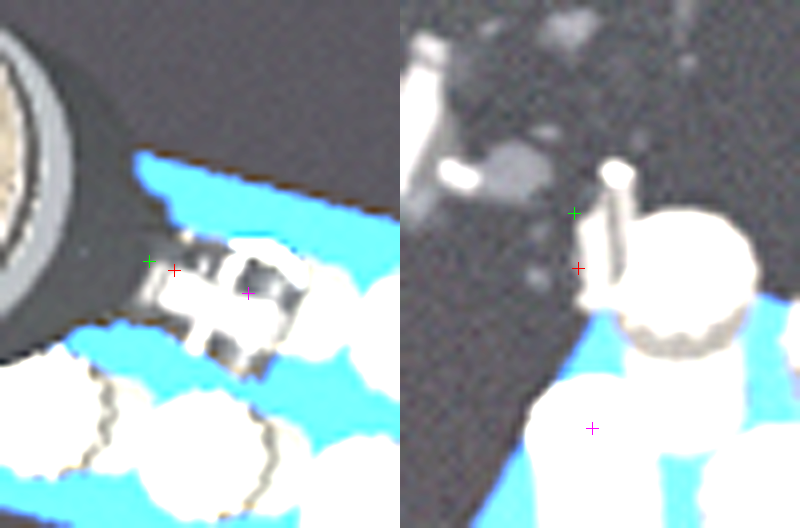

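After settling, the TCP is exactly as commanded. The remaining offset is plausibly the near finger's back, since the fingers close roughly along the side camera's view. I'll turn to yaw 90 so that camera sees both fingers side by side, symmetric about the tip.

```bash
python3 - <<'E'
from h import *
R=[180,0,90];m=T["mouth"]
for n in T: print(n,robot.inverse_kinematics(T[n]+[0,0,TIP+.015],R))
robot.move_to([m[0],m[1],.108+TIP+.04],R);robot.pause(.4)
print(np.round(robot.current_tool_pos(),4),robot.current_time_s())
tip=np.array(robot.current_tool_pos())-[0,0,TIP]
ims=[]
for c in("top","side"):
    im=np.ascontiguousarray(vision.grab_frame(c)[:,:,::-1]);u,v=w2pix(c,tip);x,y=int(u)+4,int(v)
    a=cv2.resize(im[y-33:y+33,x-25:x+25],None,fx=8,fy=8,interpolation=cv2.INTER_CUBIC)
    a=(255*(a/255.)**.6).astype(np.uint8)
    for p,col in((tip,(0,0,255)),(tip+[0,0,TIP],(0,255,0)),(T["mouth"],(255,0,255))):
        q=(w2pix(c,p)-[x-25,y-33])*8+4;cv2.drawMarker(a,tuple(q.astype(int).tolist()),col,0,12)
    ims.append(a)
cv2.imwrite("pics/hover3.png",np.hstack(ims))
E
```

```text
mouth [-43.00655855  26.65502586  25.75815212  92.46136294 -12.55319997
  63.76523691 -14.05745466]
cap [-20.14017711  27.97116063  28.10123355 106.72334558 -16.90826811
  49.43014983  16.29166226]
key [-14.4504049   22.38747576  35.2632039  108.42355827 -15.76360336
  54.03703282  28.13821088]
[0.5299 0.2231 0.1671] 5.2917
```

View pics/hover3.png

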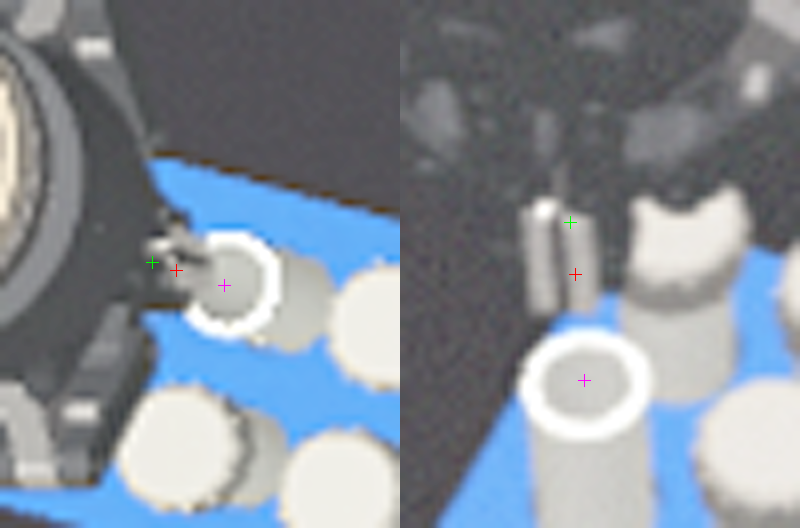

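Now both fingers are visible. They are centred about 1–2 px left of my projection (+x), and their bottoms match the prediction once the pad half-width is included. That puts the camera x bias at about 2 mm, so I'll shift the targets by -2 mm in x and go.

```bash
python3 - <<'E'
from h import *
R=[180,0,90]; D=np.array([-.002,0,0])
def go(n,h): return T[n]+D+[0,0,TIP+h]
robot.line_to(go("mouth",.04)); robot.line_to(go("mouth",.014),velocity=.08)
robot.pause(2.3); print(robot.current_tool_pos(),robot.current_time_s())
robot.line_to(go("mouth",.08),velocity=.15)
p=go("cap",.0);robot.line_to([p[0],p[1],.207],velocity=.2)
robot.line_to(go("cap",.05),velocity=.15);robot.line_to(go("cap",.014),velocity=.08)
robot.pause(2.3); print(robot.current_tool_pos(),robot.current_time_s())
im=vision.grab_frame("side")[:,:,::-1];a=cv2.resize(im[195:295,265:395],None,fx=6,fy=6,interpolation=cv2.INTER_CUBIC)
cv2.imwrite("pics/cap.png",(255*(a/255.)**.6).astype(np.uint8))
robot.line_to(go("cap",.13),velocity=.15)
p=go("key",0);robot.line_to([p[0],p[1],.16],velocity=.15);robot.pause(.3)
print(robot.current_tool_pos(),robot.current_contact_force(),robot.current_time_s())
im=vision.grab_frame("side")[:,:,::-1];a=cv2.resize(im[165:265,285:415],None,fx=6,fy=6,interpolation=cv2.INTER_CUBIC)
cv2.imwrite("pics/key.png",(255*(a/255.)**.6).astype(np.uint8))
E
```

```text
[0.52786276 0.22308271 0.14101042] 8.4167
[ 0.51612529 -0.02860967  0.04898655] 14.2833
[ 0.47428928 -0.13016263  0.15996912] [ 0.59718351 -0.87393873 -0.86840895] 16.45
```

View pics/cap.png

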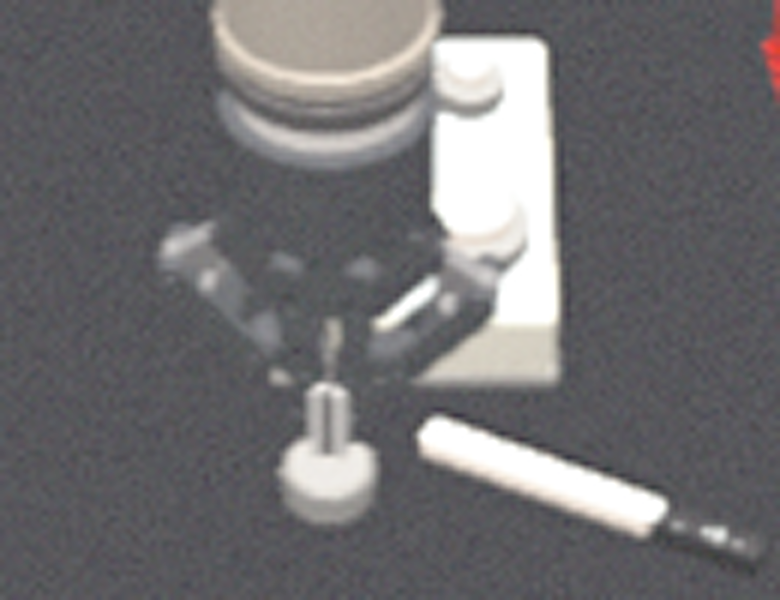

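View pics/key.png

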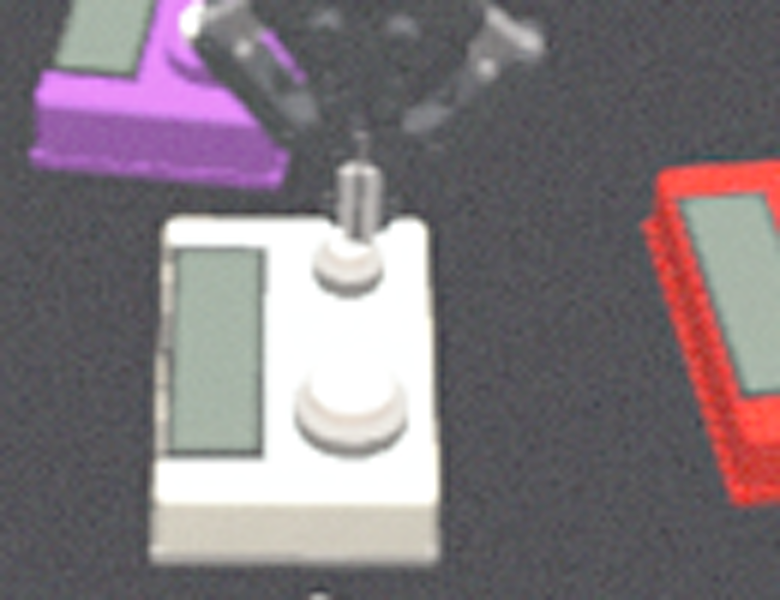

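Cap picture: the fingertips end at the cap's top centre, about (320,272), with no contact. Key picture: the fingers point straight down, 79 mm above the large key (key at about (344,230)), clear of the small key. Now I'll press.

```bash
python3 - <<'E'
from h import *
D=np.array([-.002,0,0]);g=lambda h:T["key"]+D+[0,0,TIP+h]
robot.line_to(g(.012),velocity=.1)
st=robot.line_to(g(-.010),velocity=.02,f_stop=12)
print(st,robot.current_tool_pos()[2]-TIP,robot.current_contact_force(),robot.current_time_s())
robot.pause(.3);print(robot.current_tool_pos()[2]-TIP,robot.current_contact_force())
robot.line_to(g(.012),velocity=.05);robot.line_to(g(.10),velocity=.15);robot.pause(.5)
print(robot.current_tool_pos(),robot.current_contact_force(),robot.current_time_s())
im=vision.grab_frame("side")[:,:,::-1];a=cv2.resize(im[180:420,240:400],None,fx=2.5,fy=2.5)
t=vision.grab_frame("top")[:,:,::-1];b=cv2.resize(t[180:420,140:300],None,fx=2.5,fy=2.5)
cv2.imwrite("pics/end.png",np.hstack([a,b]))
E
```

```text
True 0.05580246938067872 [-0.79665782 -0.02129404  5.51672619] 18.2
0.05579150728156311 [-1.93280867  0.25758499  5.96940245]
[ 0.47389066 -0.13088762  0.180818  ] [ 0.23172428 -0.10152289  0.08276802] 20.2583
```

View pics/end.png

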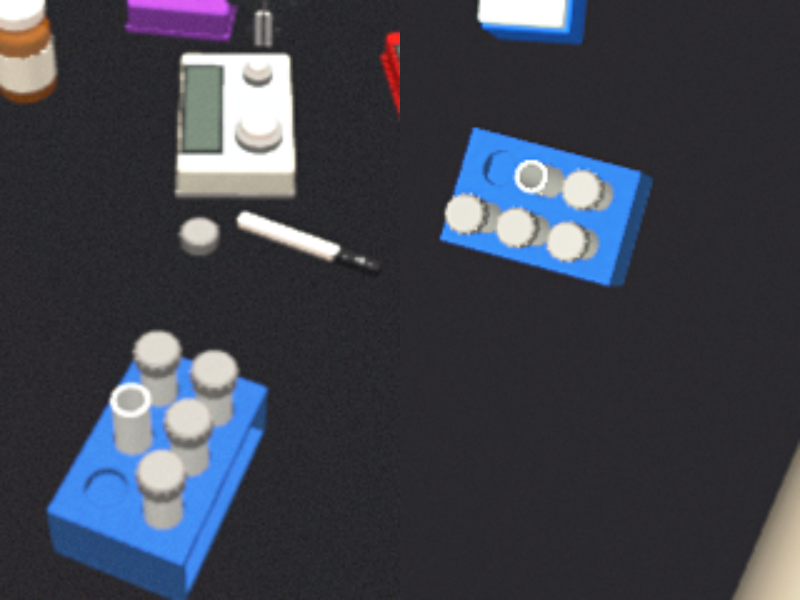

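The key stopped at 55.8 mm with 6 N held, so it went fully down (56 mm, about 4 N), and it was then released. The last picture shows the key up, and the rack, tubes, cap and marker where they were. Handing in.

```bash
python3 -c "
from station import workorder;print(workorder.close_job())"
```

```text
the job is handed in; nothing more can be done
None
```

I pointed at the open tube's mouth and then at its cap, holding about 2.3 s over each. I then pressed the logger's large key fully down, let it come back up, and handed the job in at about 20 s. The final picture showed nothing disturbed.

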